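# Offer up the control box cover plate for its screws

### The job

On the soldering bench, fold the orange spark shield of the blue control box back until it leans about 30 degrees past upright (120 degrees from level) and let go of it; then pick up the aluminium cover plate by its red handle and hold it level, hovering about 15 mm above the box's grey flange, with its three holes centred over the three threaded holes so that a colleague can start the screws. Never let the plate knock against or rest on the box or the shield, leave the jar, screwdriver, firebrick and screw dish where they are, and finish while still holding the plate there.

Things in the scene. Friction and masses are not known exactly. Their poses are not given: they have to be found in the camera images.
- box: fixed blue control box, 150 x 150 mm; level grey flange on top, 60 mm high, with a 66 x 60 mm opening (coloured terminals inside) and three 6 mm threaded holes (dark, in 13 mm brass collars). Origin: centre of the underside; z up; yaw within 0.3 rad of the world's. Along its +y side stands a blue hinge wall (8 mm thick, centred at y +80 mm, top 108 mm high) that carries the spark shield
- box_hole0 (a point): mouth of threaded hole 0 in the box flange, box frame x -50, y +50, z 60 mm; axes as the box's
- box_hole1 (a point): mouth of threaded hole 1, box frame x -50, y -50, z 60 mm
- box_hole2 (a point): mouth of threaded hole 2 (the single one), box frame x +50, y 0, z 60 mm
- shield (a joint): angle of the orange spark shield, rad: 0 = level over the flange, 1.57 = upright, 2.09 = leaning 30 degrees past upright, away from the flange; stop at 2.6. Starts between 0.05 and 0.5. Stiff hinge (about 0.35 N m, up to 3 N at the tab): it stays where it is left
- shield_hinge (a point): middle of the hinge axis: box frame x 0, y +80, z 113 mm. Axis along the box's x; the shield, 150 mm wide and 4 mm thick, reaches 152 mm from the axis, towards the box's -y at angle 0, and swings up
- shield_tab (a point): grip point on the black tab at the middle of the shield's free edge, 181 mm from the hinge axis. The tab is 18 mm wide (along the hinge axis), 8 mm thick, and sticks out 46 mm from the edge (its end 197.5 mm from the axis). Gripped across its 18 mm width it can turn between the finger pads while the fingers stay pointing down
- plate: loose aluminium cover plate, 130 x 130 x 5 mm, about 0.3 kg, with three 14 mm through holes, a pair at x -50 mm and a single one at x +50 mm. Origin: centre of the underside, z up; it starts flat on the tile. Red bridge handle in the middle: bar 14 mm wide (plate x), 60 mm long (plate y), 25 to 43 mm above the underside, on 10 mm posts at y +-25 mm
- plate_grip (a point): grip point in the middle of the handle bar, 33 mm above the plate's underside; gripped across plate x (14 mm)
- plate_hole0 (a point): centre of plate hole 0 at the underside, plate x -50, y +50 mm; belongs over box hole 0
- plate_hole1 (a point): centre of plate hole 1 at the underside, plate x -50, y -50 mm; belongs over box hole 1
- plate_hole2 (a point): centre of plate hole 2 (the single one) at the underside, plate x +50, y 0 mm; belongs over box hole 2
- tile: fixed brown-red soldering tile 170 x 170 x 12 mm that the plate lies on; origin: centre of the underside
- jar: loose amber glass jar with white cap, 56 mm across, 70 mm high; origin: centre of the underside; leave alone
- driver: loose screwdriver, 190 mm long, lying on the bench; leave alone
- brick: loose pale firebrick 110 x 200 x 60 mm, 1.3 kg; origin: centre of the underside; leave alone
- dish: loose steel dish, 80 mm across, 18 mm high, with three brass screws; origin: centre of the underside; leave alone
Not all that is in view belongs to the job. Of the things that look like the plate, the middle-sized one is meant.

How it is judged:
By the outcome, as a careful person would: the job done as asked, in the order asked, and still so for the second after the job is handed in, while the arm keeps its last pose, push and grip.
It also fails if it takes over 67 s, if anything falls off the work surface, if the arm or the gripper's body presses on something with over 40 N, if the wrist force passes 120 N, or if a joint passes its speed limit or range.

### The arm

A 6-joint arm with a two-finger parallel gripper is mounted at the origin on the work surface. World frame = base frame: x ahead of the robot, y to its left, z up, the work surface at z = 0. Lengths are in m, angles in rad, forces in N, time in s.
With the tool pointing down it reaches from about 0.275 to 0.825 m from the base axis. Payload 4.9 kg.
Tool frame: the origin (TCP) lies on the centre line of the jaws, within the pads' length; the fingertips stand 22 mm ahead of it and the grasp point (between the pads) lies 3 mm ahead of it; z points along the fingers, y is the line along which they close (so a half turn about z gives the same grasp; the last joint's range is limited). The gripper opens to 85 mm and grips with 20 to 120 N. Pads are 22 mm wide; open, the fingers measure 114 mm over their backs; the gripper's body (76 mm by 85 mm) begins 54 mm behind the grasp point. The pads swing forward as they close: fully open they stand 13 mm farther back than shut.
Start: joints at [0.971, 0.326, -0.193, 1.052, 0, 1.437], TCP at [0.247, 0.491, 0.253] pointing down, gripper open.
Joint ranges: [-2.65, 2.65], [-0.97, 1.79], [-1.3, 1.35], [-1.93, 2.1], [-1.47, 1.37], [-3.14, 3.14]. Speed limits (rad/s): [2.57, 2.57, 3.14, 3.14, 3.14, 3.14].

### API

Orientations are given as [roll, pitch, yaw] about the fixed x, y, z axes, in that order (R = Rz(yaw) Ry(pitch) Rx(roll)).
In Python, from station import status, eyes, ticket gives the robot as it stands.
- The arm moves only by the tool drive_tool, never from a script. Its argument "moves" is a list of rows, each a list of 7 numbers: the opening in per cent of the stroke, from 0 (shut) to 100 (fully open), then the shift along the world's x, y, z in m, then the turn, a rotation vector about the world's x, y, z in degrees. In form: [[jaw, tx, ty, tz, ax, ay, az], ...]. A call has 1 to 12 rows; each row is the pose to reach, as a shift and turn from the pose commanded when the call began; what a row does not reach only later rows make up. A row lasts 1/10 s, in which the tool goes at most 50 mm and 8.59 degrees, less where a joint would pass 70% of its speed; a pose out of reach is approached as far as the arm can. A call with a gripper value outside its range is refused whole. The fingers move at their own pace and stop on an object; "force" is the grip in N (left out, the last holds). Time passes only in rows, so rows that repeat a pose let the fingers close. It gives the time, the measured TCP pose, the force, the opening and the grip force at its end, in the units of the state.
- status.observe(): the state, without advancing time (a new reading comes with each control period).
- eyes.grab_frame(name): name is "scene" or "side" or "wrist"; returns the picture (480x640x3 uint8, red, green, blue); there is no depth.
- eyes.camera_info(name): a dict with "fx", "fy", "cx", "cy" (pixels), "k1" (the pictures are not rectified: a ray, as slopes to the right and down, at radius r is drawn at 1 + k1 r^2 times it, then the intrinsics apply), "xyz" and "orientation" of the camera in the world; the wrist camera has in their place "tool_from_camera" (4x4, takes a point from camera to tool coordinates, whose origin is the TCP and whose axes are the flange's). Camera axes: x right, y up, looking along -z (the intrinsics and any distortion apply to the point x, -y, -z); pixel columns grow to the right and rows downward; lengths in m; the calibration is good to about 2 mm. A picture is of the moment at which its call begins: read the wrist's pose just before it. camera_info takes no time and is no camera call.
- ticket.sign_off(): hands the job in; it is judged then, once.
The state is a dict: "t": time; "joints": joint angles; "joint_vel": joint speeds; "tau": joint torques, N m; "tcp_pos": TCP position; "tcp_rot": TCP orientation; "force": force on the tool from outside, world axes, zero at the start; "torque": the same for the moment, N m; "width": finger opening in m; "grip_force": force on a finger pad.
Only numpy, scipy, OpenCV 4.12 (cv2) and the standard library are available. Lean on these libraries where they do the work, as an engineer would, in place of code of your own. Each camera call takes 0.05 s, during which the arm holds its last target. There are 200 camera calls.

## Working session

There is one attempt and no reset: what is moved stays moved. The work goes in short steps, Python scripts to look and compute and a tool call to move; the robot and the scene stay as the last step left them, time stands still between calls to the robot, and variables do not carry over. Pictures are saved under pics/ and viewed, at most 10 in all, crops included, and the job is handed in when it is done.

Besides the shell and the picture viewer there is one more tool, called after "Request:" by a JSON object that holds its "api" and its "payload", one argument or row to a line. drive_tool: Moves the arm, as the interface text tells. Its arguments: {"type":"object","properties":{"moves":{"type":"array"},"force":{"type":"number"}},"required":["moves"]}

```bash
mkdir -p pics; ls; python3 - <<'E'
from station import status, eyes
import cv2
s=status.observe(); print(s['t'],s['tcp_pos'],s['tcp_rot'],s['width'])
for n in ("scene","side","wrist"):
    print(n,eyes.camera_info(n)); cv2.imwrite(f"pics/{n}0.png",eyes.grab_frame(n)[:,:,::-1])
E
```

```text
pics
0.0 [0.24670889 0.49096624 0.25248132] [-3.13987396e+00 -2.42380659e-04  2.67577889e+00] 0.08521508659606505
scene {'fx': 454.46045625949336, 'fy': 454.46045625949336, 'cx': 319.85016800368476, 'cy': 231.3117337050967, 'k1': -0.041693088004207096, 'xyz': array([1.20717242, 0.19516209, 1.03484621]), 'orientation': array([ 0.66736234, -0.0085203 ,  1.8162139 ])}
side {'fx': 498.25720220247723, 'fy': 498.25720220247723, 'cx': 327.75711308345325, 'cy': 240.60999885817822, 'k1': 0.010539413106347484, 'xyz': array([ 0.4241165 , -0.87524259,  0.6072068 ]), 'orientation': array([ 1.0467918 , -0.02359   , -0.03159089])}
wrist {'fx': 424.1599113511416, 'fy': 424.1599113511416, 'cx': 320.27740292183427, 'cy': 243.33496590401683, 'k1': -0.10105116546591027, 'tool_from_camera': array([[ 4.48483352e-05,  9.44240572e-01,  3.29256344e-01,
         8.40848116e-02],
       [ 9.99999982e-01,  1.80556358e-05, -1.87990906e-04,
         8.89263599e-04],
       [-1.83453573e-04,  3.29256347e-01, -9.44240554e-01,
        -1.19773024e-01],
       [ 0.00000000e+00,  0.00000000e+00,  0.00000000e+00,
         1.00000000e+00]])}
```

View pics/scene0.png

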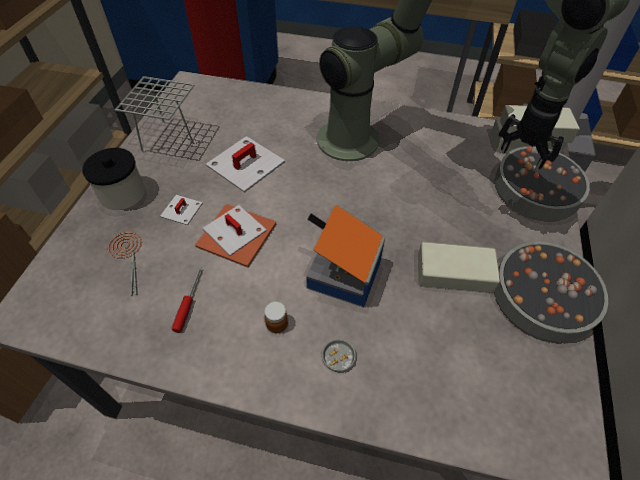

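View pics/side0.png

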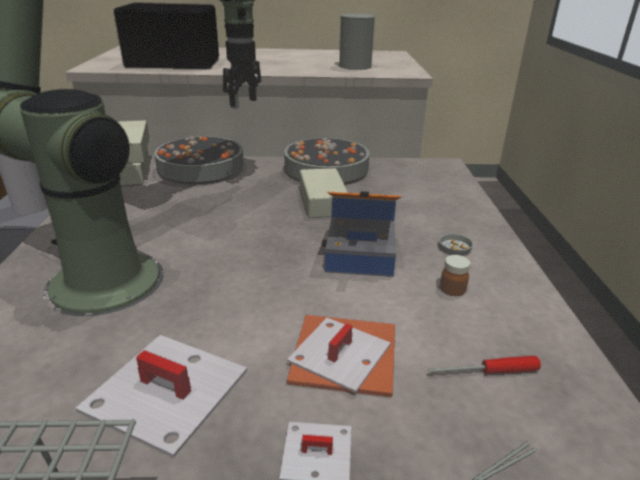

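The scene shows three plate-like things: a large one at scene (245,162), a small one at (181,209) and a middle-sized one on the tile at (235,230). The one on the tile is meant. The box is at (345,260), with its shield hinge on the right edge (384,236)-(362,279) and its black tab at (316,221).

```bash
cat > h.py <<'E'
import numpy as np, cv2
from scipy.spatial.transform import Rotation as R
from station import status, eyes
def cam(n, s=None):
    i=eyes.camera_info(n)
    if n=="wrist":
        s=s or status.observe(); T=np.eye(4); T[:3,:3]=R.from_euler('xyz',s['tcp_rot']).as_matrix(); T[:3,3]=s['tcp_pos']
        M=T@i['tool_from_camera']
    else:
        M=np.eye(4); M[:3,:3]=R.from_euler('xyz',i['orientation']).as_matrix(); M[:3,3]=i['xyz']
    K=np.array([[i['fx'],0,i['cx']],[0,i['fy'],i['cy']],[0,0,1]]); return K,np.array([i['k1'],0,0,0,0.]),M
def rays(c,px):
    K,D,M=c; u=cv2.undistortPoints(np.float64(px).reshape(-1,1,2),K,D)[:,0]
    d=np.c_[u[:,0],-u[:,1],-np.ones(len(u))]@M[:3,:3].T
    return M[:3,3],d
def onz(c,px,z):
    o,d=rays(c,px); return o+d*((z-o[2])/d[:,2])[:,None]
def proj(c,P):
    K,D,M=c; p=(np.atleast_2d(P)-M[:3,3])@M[:3,:3]; p=p*[1,-1,-1]
    return cv2.projectPoints(p,np.zeros(3),np.zeros(3),K,D)[0][:,0]
def tri(c1,p1,c2,p2):
    o1,d1=rays(c1,[p1]);o2,d2=rays(c2,[p2]);d1=d1[0];d2=d2[0]
    t=np.linalg.lstsq(np.c_[d1,-d2],o2-o1,rcond=None)[0]; a=o1+d1*t[0];b=o2+d2*t[1]
    return (a+b)/2,np.linalg.norm(a-b)
def quad(mask,near):
    cs=cv2.findContours(mask.astype(np.uint8),cv2.RETR_EXTERNAL,cv2.CHAIN_APPROX_NONE)[0]
    cs=[c for c in cs if cv2.contourArea(c)>150]
    c=min(cs,key=lambda c:abs(cv2.pointPolygonTest(c,near,True)) if cv2.pointPolygonTest(c,near,False)<0 else 0)
    h=cv2.convexHull(c)
    return cv2.contourArea(c),cv2.approxPolyDP(h,0.05*cv2.arcLength(h,True),True)[:,0]
E
python3 - <<'E'
from h import *
np.set_printoptions(precision=4,suppress=True)
im=cv2.imread('pics/scene0.png'); hsv=cv2.cvtColor(im,cv2.COLOR_BGR2HSV); c=cam('scene')
for n,p in (('shield',(350,245)),('tile',(205,240)),('plate',(215,228))): print(n,hsv[p[1],p[0]])
H,S,V=cv2.split(hsv)
hs=hsv[245,350].astype(int)
a,q=quad((abs(H.astype(int)-hs[0])<5)&(S>180)&(V>120),(350,245)); print('shield',a,q.tolist()); print(onz(c,q,.113))
a,q=quad((S<40)&(V>150),(215,228)); print('plate',a,q.tolist()); print(onz(c,q,.017))
a,q=quad((H<12)&(S>120)&(V>80),(205,242)); print('tile',a,q.tolist()); print(onz(c,q,.012))
a,q=quad((H>100)&(H<125)&(S>150)&(V>40),(340,285)); print('blue',a,q.tolist())
o=[cv2.resize(im[195:310,295:395],None,fx=4,fy=4,interpolation=cv2.INTER_CUBIC),cv2.resize(im[200:315-0,185:285],None,fx=4,fy=4,interpolation=cv2.INTER_CUBIC)]
cv2.imwrite('pics/crop1.png',np.hstack(o))
E
```

```text
shield [ 11 203 172]
tile [  8 163 155]
plate [  6   7 175]
shield 2763.5 [[335, 206], [381, 236], [364, 282], [314, 249]]
[[0.4059 0.0448 0.113 ]
 [0.4763 0.1821 0.113 ]
 [0.6233 0.1653 0.113 ]
 [0.559  0.0258 0.113 ]]
plate 1506.0 [[239, 205], [265, 229], [229, 253], [203, 227]]
[[ 0.3902 -0.2494  0.017 ]
 [ 0.458  -0.1453  0.017 ]
 [ 0.5629 -0.2146  0.017 ]
 [ 0.4955 -0.3202  0.017 ]]
tile 921.0 [[275, 222], [247, 265], [196, 245], [248, 212]]
[[ 0.4223 -0.127   0.012 ]
 [ 0.585  -0.1549  0.012 ]
 [ 0.557  -0.3162  0.012 ]
 [ 0.4057 -0.2161  0.012 ]]
blue 458.5 [[307, 279], [365, 284], [363, 306]]
```

View pics/crop1.png

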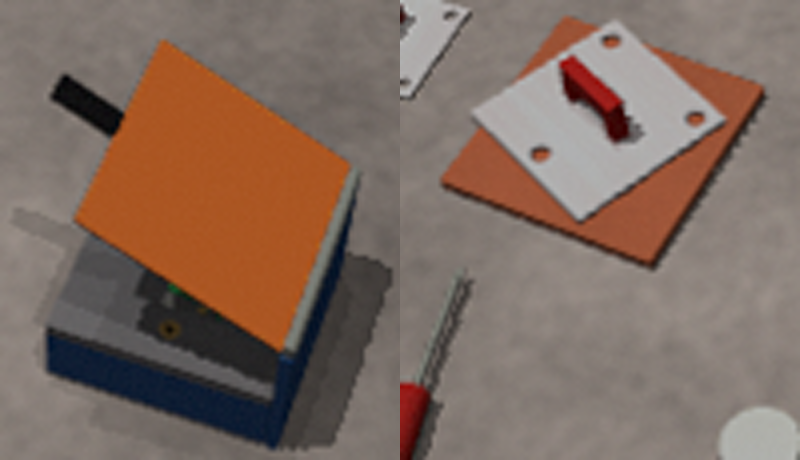

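The crop confirms the middle plate. It lies on the tile with its hole pair at scene (238,210) and (259,230), the single hole at (220,238), and the handle parallel to the pair. The shield tab end is at about (310,216).

```bash
python3 - <<'E'
from h import *
np.set_printoptions(precision=4,suppress=True)
c=cam('scene')
h=onz(c,[(238,210),(259,229.5),(220,238.2)],.017);print(h)
print([np.linalg.norm(h[i]-h[j]) for i,j in((0,1),(0,2),(1,2))])
m=(h[0]+h[1])/2; v=h[2]-m; print('plate ctr',(m+h[2])/2,'yaw',np.degrees(np.arctan2(v[1],v[0])),np.degrees(np.arctan2(*(h[0]-h[1])[:2])))
yaw=-0.114; ux=np.array([np.cos(yaw),np.sin(yaw),0]); uy=np.array([-ux[1],ux[0],0]); hg=np.array([.550,.174,.113])
for p in((310,216.5),(325,226)):
    o,d=rays(c,[p]); d=d[0]; P=o+d*((hg-o)@ux)/(d@ux); r=P-hg; print(P,np.hypot(r@uy,r[2]),np.degrees(np.arctan2(r[2],-r@uy)))
E
```

```text
[[ 0.4096 -0.2454  0.017 ]
 [ 0.464  -0.1613  0.017 ]
 [ 0.5212 -0.2577  0.017 ]]
[np.float64(0.10014111733325148), np.float64(0.1122700264106258), np.float64(0.1120051039576772)]
plate ctr [ 0.479  -0.2305  0.017 ] yaw -32.774766427444106 -147.0558334800709
[0.5311 0.0088 0.2022] 0.18867126520692667 28.21875092528808
[0.5355 0.0472 0.1831] 0.14563651130175037 28.790550321032107
```

Request:
{"api": "drive_tool", "payload": {
  "moves": [
    [100,0.03,-0.05,0.03,0,0,-8],
    [100,0.07,-0.1,0.06,0,0,-16],
    [100,0.11,-0.15,0.09,0,0,-24],
    [100,0.14,-0.2,0.09,0,0,-32],
    [100,0.17,-0.25,0.09,0,0,-40],
    [100,0.2,-0.3,0.09,0,0,-48],
    [100,0.23,-0.35,0.09,0,0,-56],
    [100,0.26,-0.4,0.09,0,0,-63],
    [100,0.28,-0.44,0.09,0,0,-70],
    [100,0.28,-0.44,0.09,0,0,-70],
    [100,0.28,-0.44,0.09,0,0,-70]
  ]
}}

```text
t: 1.25
tcp_pos: [0.5279, 0.0488, 0.3431]
tcp_rot: [-3.142, 0.0, 1.452]
force: [0.7, 0.8, -0.4]
width: 0.0854
grip_force: 0.0
```

```bash
python3 - <<'E'
from h import *
cv2.imwrite('pics/w1.png',eyes.grab_frame('wrist')[:,:,::-1])
cv2.imwrite('pics/side1.png',eyes.grab_frame('side')[:,:,::-1])
E
```

```text
(no output)
```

View pics/w1.png

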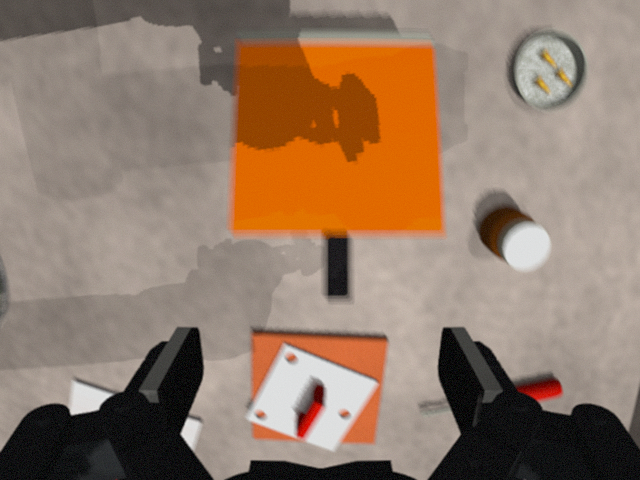

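Wrist view: the shield's hinge edge runs from (237,42) to (435,42), its free edge from (231,233) to (444,234), and the tab end is at (338,298). The plate is at (313,397).

```bash
python3 - <<'E'
from h import *
np.set_printoptions(precision=4,suppress=True)
c=cam('scene');w=cam('wrist')
im=cv2.imread('pics/w1.png'); H,S,V=cv2.split(cv2.cvtColor(im,cv2.COLOR_BGR2HSV))
a,q=quad((H>5)&(H<18)&(S>200)&(V>60),(340,150)); print(a,q.tolist())
print('hinge edge',onz(w,[(237,41),(435,41),(340,33)],.115))
print('tab end',tri(w,(338,298),c,(309.5,216.5)),'base',tri(w,(338,234),c,(325,226)))
print('freecorners',tri(w,(231,233),c,(335,206)),tri(w,(444,234),c,(314,249)))
E
```

```text
36352.0 [[241, 46], [430, 48], [440, 228], [234, 229]]
hinge edge [[0.4829 0.1816 0.115 ]
 [0.633  0.1636 0.115 ]
 [0.5613 0.1771 0.115 ]]
tab end (array([0.5374, 0.0079, 0.2111]), np.float64(0.003783403878215528)) base (array([0.5421, 0.0465, 0.1929]), np.float64(0.004949370288090874))
freecorners (array([0.4702, 0.0546, 0.1884]), np.float64(0.005009250531801817)) (array([0.6133, 0.0375, 0.1916]), np.float64(0.005435992848056429))
```

Request:
{"api": "drive_tool", "payload": {
  "moves": [
    [70,0.01,-0.03,0,0,0,0],
    [70,0.01,-0.03,-0.04,0,0,0],
    [70,0.01,-0.03,-0.08,0,0,0],
    [70,0.01,-0.03,-0.11,0,0,0],
    [70,0.01,-0.03,-0.14,0,0,0],
    [70,0.01,-0.03,-0.14,0,0,0],
    [0,0.01,-0.03,-0.14,0,0,0],
    [0,0.01,-0.03,-0.14,0,0,0],
    [0,0.01,-0.03,-0.14,0,0,0],
    [0,0.01,-0.03,-0.14,0,0,0],
    [0,0.01,-0.03,-0.14,0,0,0],
    [0,0.01,-0.03,-0.14,0,0,0]
  ],
  "force": 30
}}

```text
t: 2.55
tcp_pos: [0.534, 0.0213, 0.2039]
tcp_rot: [-3.136, 0.001, 1.454]
force: [-9.9, -1.9, 2.9]
width: 0.0178
grip_force: 33.3
```

Request:
{"api": "drive_tool", "payload": {
  "moves": [
    [0,-0.003,0,0,0,0,0],
    [0,-0.003,0.008,0.013,0,0,0],
    [0,-0.002,0.0175,0.026,0,0,0],
    [0,-0.001,0.028,0.0375,0,0,0],
    [0,0.001,0.0395,0.0485,0,0,0],
    [0,0.002,0.0515,0.058,0,0,0],
    [0,0.004,0.0645,0.0665,0,0,0],
    [0,0.005,0.0785,0.074,0,0,0],
    [0,0.007,0.0925,0.08,0,0,0],
    [0,0.009,0.1075,0.085,0,0,0],
    [0,0.011,0.1225,0.089,0,0,0],
    [0,0.011,0.1225,0.089,0,0,0]
  ]
}}

```text
t: 3.75
tcp_pos: [0.5488, 0.146, 0.2942]
tcp_rot: [3.139, -0.002, 1.456]
force: [-0.9, -1.1, 7.7]
width: 0.0172
grip_force: 30.5
```

Request:
{"api": "drive_tool", "payload": {
  "moves": [
    [0,0.002,0.0155,0.003,0,0,0],
    [0,0.004,0.031,0.004,0,0,0],
    [0,0.0055,0.047,0.003,0,0,0],
    [0,0.0075,0.0625,0.001,0,0,0],
    [0,0.0095,0.078,-0.0025,0,0,0],
    [0,0.011,0.0925,-0.0075,0,0,0],
    [0,0.013,0.107,-0.0135,0,0,0],
    [0,0.0145,0.121,-0.021,0,0,0],
    [0,0.0145,0.121,-0.021,0,0,0],
    [0,0.0145,0.121,-0.021,0,0,0]
  ]
}}

```text
t: 4.75
tcp_pos: [0.564, 0.272, 0.276]
tcp_rot: [3.136, -0.015, 1.459]
force: [-2.1, 10.4, 18.7]
width: 0.0151
grip_force: 29.6
```

```bash
python3 - <<'E'
from h import *
cv2.imwrite('pics/scene2.png',eyes.grab_frame('scene')[:,:,::-1]);cv2.imwrite('pics/side2.png',eyes.grab_frame('side')[:,:,::-1])
a=cv2.imread('pics/scene2.png')[130:330,250:450];b=cv2.imread('pics/side2.png')[60:300,260:460]
b=cv2.resize(b,None,fx=2,fy=2);a=cv2.resize(a,(480,480))[:,:390]
cv2.imwrite('pics/c2.png',np.hstack([a,b]))
E
```

```text
(no output)
```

View pics/c2.png

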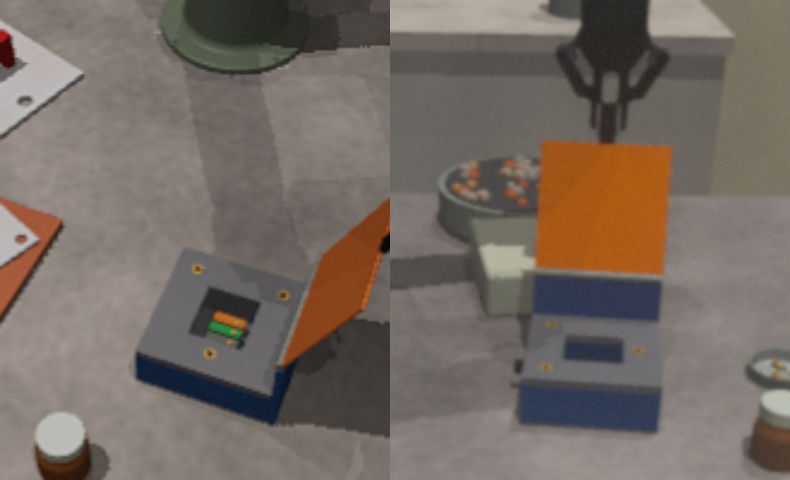

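The shield now leans back, held at its tab. All three brass holes show in the scene crop at (197,268), (283,295) and (209,353), and in the side crop at (552,324), (638,350) and (545,367).

```bash
cat > box.py <<'E'
from h import *
np.set_printoptions(precision=4,suppress=True)
def brass(f,rough,r=7):
    im=cv2.imread(f).astype(float); out=[]
    for x,y in rough:
        x0,y0=int(round(x))-r,int(round(y))-r; p=im[y0:y0+2*r+1,x0:x0+2*r+1]
        w=np.clip(p[:,:,2]-p[:,:,0]-12,0,None); yy,xx=np.mgrid[:2*r+1,:2*r+1]
        out.append((x0+(w*xx).sum()/w.sum(),y0+(w*yy).sum()/w.sum()))
    return np.array(out)
E
python3 - <<'E'
from box import *
ps=brass('pics/scene2.png',[(250+x/2.4,130+y/2.4) for x,y in((197,268),(283,295),(209,353))],4)
pd=brass('pics/side2.png',[(260+(x-390)/2,60+y/2) for x,y in((545,367),(552,324),(638,350))],5)
# order: scene (pair near -x:) h1, h0, h2 ; side: image left = -x
a=onz(cam('scene'),ps,.06); b=onz(cam('side'),pd,.06)
for n,h in(('scene',a),('side',b)):
    print(n); print(h); print([np.linalg.norm(h[i]-h[j]) for i,j in((0,1),(0,2),(1,2))])
    m=(h[0]+h[1])/2; v=h[2]-m; e=h[1]-h[0]; c=h.mean(0); 
    print('ctr',(m+h[2])/2,'yaw',np.arctan2(v[1],v[0]),np.arctan2(-e[0],e[1]))
for i in range(3): print(tri(cam('scene'),ps[i],cam('side'),pd[i]))
# shield free edge in scene & side
for f,n in(('scene2','scene'),('side2','side')):
    im=cv2.imread(f'pics/{f}.png');H,S,V=cv2.split(cv2.cvtColor(im,cv2.COLOR_BGR2HSV))
    print(n,quad((H>5)&(H<18)&(S>190)&(V>60),(390,260) if n=='scene' else (365,165)))
E
```

```text
scene
[[0.4862 0.0563 0.06  ]
 [0.498  0.1562 0.06  ]
 [0.5917 0.0944 0.06  ]]
[np.float64(0.10060077050625815), np.float64(0.11220081245743066), np.float64(0.112313851348388)]
ctr [0.5419 0.1003 0.06  ] yaw -0.11916838011270771 -0.11791150379587148
side
[[0.4883 0.0598 0.06  ]
 [0.4999 0.1593 0.06  ]
 [0.5938 0.0976 0.06  ]]
[np.float64(0.1002463902250274), np.float64(0.11203490060604233), np.float64(0.11238441500988004)]
ctr [0.5439 0.1036 0.06  ] yaw -0.11967236212728945 -0.11577540753739347
(array([0.4879, 0.0566, 0.062 ]), np.float64(0.00043824518415955797))
(array([0.4995, 0.1562, 0.0618]), np.float64(0.0003888043394331198))
(array([0.5931, 0.0945, 0.0619]), np.float64(0.00035615649299305306))
scene (1102.0, array([[417, 209],
       [401, 258],
       [368, 282],
       [385, 236]], dtype=int32))
side (3782.0, array([[337, 131],
       [399, 134],
       [394, 195],
       [334, 192]], dtype=int32))
```

```bash
cat > ang.py <<'E'
from box import *
def ang(ps,pd):
    hg=np.array([.5525,.1814,.113]);uy=np.array([.118,.993,0])
    for p,d in zip(ps,pd):
        P,e=tri(cam('scene'),p,cam('side'),d); r=P-hg; print(P,e,'r',np.hypot(r@uy,r[2]),np.degrees(np.arctan2(r[2],-r@uy)))
E
python3 - <<'E'
from ang import *
ang([(417,209),(401,258)],[(337,131),(399,134)])
E
```

```text
[0.4887 0.2513 0.2504] 0.0025479706403822287 r 0.15071742745029765 114.23560015383859
[0.6318 0.2346 0.2495] 0.0003941437594153591 r 0.14996641680555114 114.49306180308002
```

The views put the shield at about 114.4°, while the grasp point has moved about 15 mm past the tab, so the tab is slipping in the pads. I'll release, re-centre, regrip and finish the turn.

Request:
{"api": "drive_tool", "payload": {
  "moves": [
    [50,0,0,0,0,0,0],
    [50,0,0,0,0,0,0],
    [50,0,0,0,0,0,0],
    [50,-0.002,-0.015,0.004,0,0,0],
    [50,-0.002,-0.015,0.004,0,0,0],
    [50,-0.002,-0.015,0.004,0,0,0]
  ]
}}

```text
t: 5.45
tcp_pos: [0.5606, 0.2492, 0.2754]
tcp_rot: [-3.141, -0.0, 1.453]
force: [-0.8, 0.5, 0.0]
width: 0.0426
grip_force: 0.0
```

```bash
python3 - <<'E'
from ang import *
s=status.observe();print(s['tcp_pos'],s['force'])
for f,n in(('scene3','scene'),('side3','side')):
    cv2.imwrite(f'pics/{f}.png',eyes.grab_frame(n)[:,:,::-1])
    im=cv2.imread(f'pics/{f}.png');H,S,V=cv2.split(cv2.cvtColor(im,cv2.COLOR_BGR2HSV))
    print(n,quad((H>5)&(H<18)&(S>190)&(V>60),(390,260) if n=='scene' else (365,165))[1].tolist())
a=cv2.imread('pics/scene3.png')[150:300,340:500];b=cv2.imread('pics/side3.png')[60:210,290:450]
cv2.imwrite('pics/c3.png',np.hstack([cv2.resize(x,(400,375),interpolation=cv2.INTER_CUBIC) for x in(a,b)]))
E
```

```text
[0.5606 0.2492 0.2754] [-0.8012  0.4973  0.047 ]
scene [[407, 217], [401, 257], [368, 282], [385, 236]]
side [[337, 131], [399, 134], [394, 195], [333, 192]]
```

View pics/c3.png

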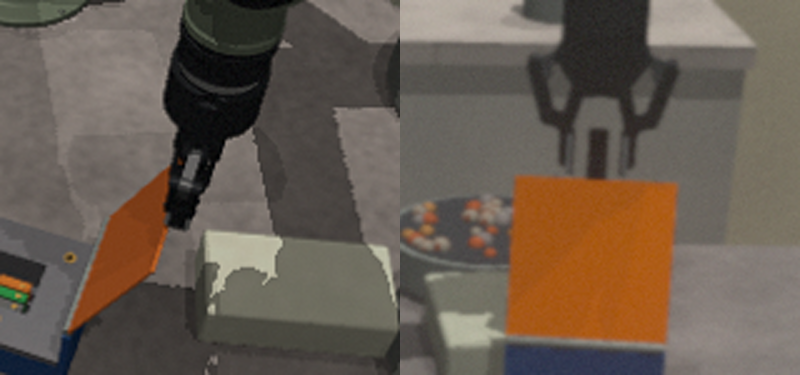

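The tab stands midway between the open fingers at side crop (598,155), and the shield has not moved.

Request:
{"api": "drive_tool", "payload": {
  "moves": [
    [50,0,0.006,0.006,0,0,0],
    [0,0,0.006,0.006,0,0,0],
    [0,0,0.006,0.006,0,0,0],
    [0,0,0.006,0.006,0,0,0],
    [0,0,0.006,0.006,0,0,0],
    [0,0,0.006,0.006,0,0,0]
  ],
  "force": 50
}}

```text
t: 6.15
tcp_pos: [0.5619, 0.2564, 0.2821]
tcp_rot: [3.138, -0.002, 1.454]
force: [5.4, 1.5, 2.5]
width: 0.0172
grip_force: 49.3
```

Request:
{"api": "drive_tool", "payload": {
  "moves": [
    [0,0.001,0.006,-0.003,-2,0.2,0],
    [0,0.001,0.012,-0.006,-4,0.5,0],
    [0,0.002,0.018,-0.009,-6,0.7,0],
    [0,0.002,0.018,-0.009,-6,0.7,0],
    [0,0.002,0.018,-0.009,-6,0.7,0]
  ]
}}

```text
t: 6.65
tcp_pos: [0.564, 0.2745, 0.2725]
tcp_rot: [3.138, 0.105, 1.454]
force: [5.4, 1.0, 1.3]
width: 0.0174
grip_force: 49.6
```

Request:
{"api": "drive_tool", "payload": {
  "moves": [
    [60,0,0,0,0,0,0],
    [60,0,0,0,0,0,0],
    [60,0,0,0,0,0,0],
    [60,0,0,0.04,0,0,0],
    [60,0,0,0.08,6,-0.7,0],
    [60,0,0,0.1,6,-0.7,0],
    [60,0,0,0.1,6,-0.7,0]
  ]
}}

```text
t: 7.35
tcp_pos: [0.5635, 0.2737, 0.3765]
tcp_rot: [3.136, -0.003, 1.453]
force: [0.2, 0.4, -0.4]
width: 0.051
grip_force: 0.0
```

```bash
python3 - <<'E'
from ang import *
s=status.observe();print(s['tcp_pos'],s['force'])
qs=[]
for f,n in(('scene4','scene'),('side4','side')):
    cv2.imwrite(f'pics/{f}.png',eyes.grab_frame(n)[:,:,::-1])
    im=cv2.imread(f'pics/{f}.png');H,S,V=cv2.split(cv2.cvtColor(im,cv2.COLOR_BGR2HSV))
    q=quad((H>5)&(H<18)&(S>190)&(V>60),(390,260) if n=='scene' else (365,165))[1].tolist(); print(n,q); qs.append(q)
ang(sorted(qs[0],key=lambda p:-p[0])[:2],sorted(sorted(qs[1],key=lambda p:p[1])[:2]))
E
```

```text
[0.5635 0.2737 0.3765] [ 0.2465  0.4236 -0.4344]
scene [[422, 213], [407, 262], [368, 282], [385, 236]]
side [[338, 132], [398, 135], [395, 195], [334, 192]]
[0.4919 0.2643 0.2439] 0.0024485164703513126 r 0.1509507660309406 119.88667055008776
[0.6328 0.2489 0.242 ] 0.0015186420504326584 r 0.15003765790550938 120.67146748378165
```

The shield is at about 120°, released. Next is the plate.

Request:
{"api": "drive_tool", "payload": {
  "moves": [
    [60,-0.008,-0.045,0,0,0,-3],
    [60,-0.016,-0.09,0,0,0,-6],
    [60,-0.024,-0.135,0,0,0,-9],
    [60,-0.032,-0.18,0,0,0,-12],
    [60,-0.04,-0.225,0,0,0,-15],
    [60,-0.048,-0.27,0,0,0,-18],
    [60,-0.056,-0.315,-0.01,0,0,-20],
    [60,-0.064,-0.36,-0.02,0,0,-22],
    [60,-0.072,-0.405,-0.03,0,0,-24],
    [60,-0.08,-0.45,-0.04,0,0,-26],
    [60,-0.084,-0.49,-0.06,0,0,-26.2],
    [60,-0.0845,-0.504,-0.1,0,0,-26.2]
  ]
}}

```text
t: 8.65
tcp_pos: [0.4781, -0.2338, 0.2719]
tcp_rot: [3.139, 0.001, 0.993]
force: [1.7, -0.3, -0.4]
width: 0.0512
grip_force: 0.0
```

Request:
{"api": "drive_tool", "payload": {
  "moves": [
    [60,0,0,-0.035,0,0,0],
    [60,0,0,-0.07,0,0,0],
    [60,0,0,-0.07,0,0,0],
    [60,0,0,-0.07,0,0,0],
    [60,0,0,-0.07,0,0,0]
  ]
}}

```text
t: 9.15
tcp_pos: [0.4789, -0.2303, 0.2037]
tcp_rot: [3.14, 0.0, 0.997]
force: [0.5, -0.5, 0.2]
width: 0.0507
grip_force: 0.0
```

```bash
python3 - <<'E'
from h import *
s=status.observe();print(s['tcp_pos'],s['tcp_rot'],s['joints'])
cv2.imwrite('pics/w5.png',eyes.grab_frame('wrist')[:,:,::-1])
E
```

```text
[ 0.47887275 -0.23027179  0.20368518] [3.13975138e+00 4.70588605e-05 9.97357035e-01] [-5.87167894e-01  3.29931958e-01 -3.21166442e-01  9.17856181e-01
 -2.17770414e-05  1.55706766e+00]
```

View pics/w5.png

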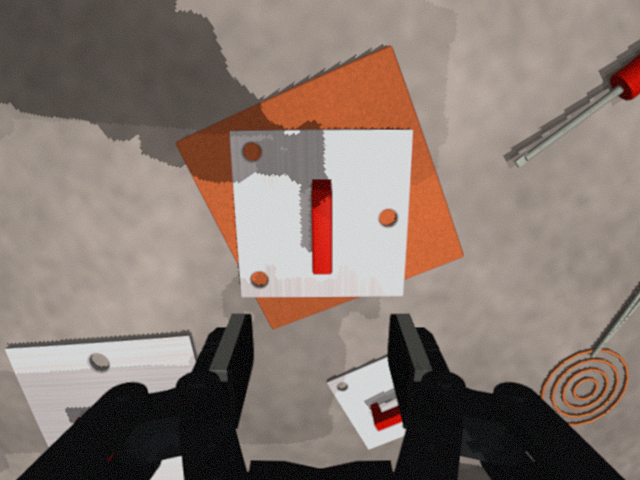

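The plate is square to the tool: holes at (251,151), (260,279) and (388,217), handle bar at (321,181)-(321,273).

```bash
python3 - <<'E'
from h import *
np.set_printoptions(precision=4,suppress=True)
w=cam('wrist'); h=onz(w,[(251.5,151),(260,279),(388.5,217)],.017);print(h)
print([np.linalg.norm(h[i]-h[j]) for i,j in((0,1),(0,2),(1,2))])
m=(h[0]+h[1])/2; v=h[2]-m; e=h[0]-h[1]; print('ctr',(m+h[2])/2,'yaw',np.arctan2(v[1],v[0]),np.arctan2(-e[0],e[1]))
b=onz(w,[(321.5,181),(321.5,272.5)],.055); print(b,b.mean(0),np.linalg.norm(b[0]-b[1]))
E
```

```text
[[ 0.4656 -0.1631  0.017 ]
 [ 0.4127 -0.248   0.017 ]
 [ 0.5234 -0.259   0.017 ]]
[np.float64(0.09996544373204247), np.float64(0.11200921380801816), np.float64(0.11126019274501141)]
ctr [ 0.4813 -0.2323  0.017 ] yaw -0.5656437331207068 -0.5572640466482179
[[ 0.4996 -0.2025  0.055 ]
 [ 0.4652 -0.2559  0.055 ]] [ 0.4824 -0.2292  0.055 ] 0.06347877596209191
```

Request:
{"api": "drive_tool", "payload": {
  "moves": [
    [60,0.002,-0.001,-0.04,0,0,0.4],
    [60,0.002,-0.001,-0.08,0,0,0.4],
    [60,0.002,-0.001,-0.115,0,0,0.4],
    [60,0.002,-0.001,-0.14,0,0,0.4],
    [60,0.002,-0.001,-0.156,0,0,0.4],
    [60,0.002,-0.001,-0.156,0,0,0.4],
    [0,0.002,-0.001,-0.156,0,0,0.4],
    [0,0.002,-0.001,-0.156,0,0,0.4],
    [0,0.002,-0.001,-0.156,0,0,0.4],
    [0,0.002,-0.001,-0.156,0,0,0.4],
    [0,0.002,-0.001,-0.156,0,0,0.4],
    [0,0.002,-0.001,-0.156,0,0,0.4]
  ],
  "force": 70
}}

```text
t: 10.4
tcp_pos: [0.4812, -0.2317, 0.0481]
tcp_rot: [3.139, -0.0, 1.004]
force: [-1.5, 0.2, 6.6]
width: 0.0129
grip_force: 69.3
```

Request:
{"api": "drive_tool", "payload": {
  "moves": [
    [0,0,0,0.01,0,0,0],
    [0,0,0,0.03,0,0,0],
    [0,0,0,0.06,0,0,0],
    [0,0,0,0.09,0,0,0],
    [0,0,0,0.12,0,0,0],
    [0,0.002,0.01,0.14,0,0,1],
    [0,0.006,0.03,0.15,0,0,3],
    [0,0.011,0.06,0.152,0,0,6],
    [0,0.017,0.09,0.152,0,0,9],
    [0,0.022,0.12,0.152,0,0,12],
    [0,0.028,0.15,0.152,0,0,15],
    [0,0.033,0.18,0.152,0,0,18]
  ]
}}

```text
t: 11.6
tcp_pos: [0.5129, -0.0498, 0.1991]
tcp_rot: [3.141, -0.0, 1.32]
force: [0.3, -0.2, -2.3]
width: 0.0125
grip_force: 68.6
```

Request:
{"api": "drive_tool", "payload": {
  "moves": [
    [0,0.006,0.03,0,0,0,2],
    [0,0.011,0.06,0,0,0,4],
    [0,0.017,0.09,0,0,0,6],
    [0,0.022,0.118,0,0,0,7],
    [0,0.026,0.138,0,0,0,7.6],
    [0,0.028,0.149,0,0,0,7.6],
    [0,0.029,0.153,0,0,0,7.6],
    [0,0.029,0.153,0,0,0,7.6],
    [0,0.029,0.153,0,0,0,7.6],
    [0,0.029,0.153,0,0,0,7.6]
  ]
}}

```text
t: 12.6
tcp_pos: [0.5419, 0.101, 0.1983]
tcp_rot: [-3.141, 0.0, 1.449]
force: [-0.3, 0.4, -2.6]
width: 0.0131
grip_force: 68.5
```

```bash
python3 - <<'E'
from h import *
s=status.observe();print(s['t'],s['tcp_pos'],s['tcp_rot'],s['force'],s['torque'],s['width'])
for f,n in(('scene6','scene'),('side6','side'),('w6','wrist')): cv2.imwrite(f'pics/{f}.png',eyes.grab_frame(n)[:,:,::-1])
P=np.array([.543,.101,.169]); print(proj(cam('scene'),P),proj(cam('side'),P))
a=cv2.imread('pics/scene6.png')[140:340,250:450];b=cv2.imread('pics/side6.png')[100:300,260:460]
cv2.imwrite('pics/c6.png',np.hstack([cv2.resize(x,(400,400),interpolation=cv2.INTER_CUBIC) for x in(a,b)]))
E
```

```text
12.6 [0.54192241 0.10098514 0.19831973] [-3.14144359e+00  3.10394089e-04  1.44917144e+00] [-0.30044351  0.39196862 -2.62866049] [ 0.06265048  0.00512395 -0.0260574 ] 0.013143435016618892
[[345.88452467 236.38975971]] [[363.96843138 189.76519848]]
```

View pics/c6.png

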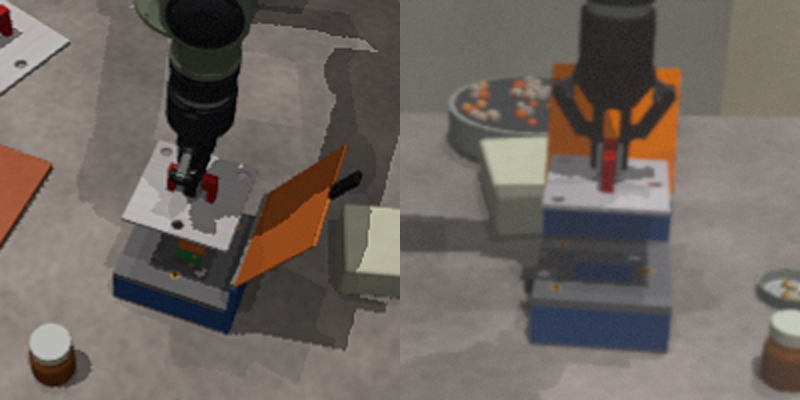

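The plate hangs level above the box. Its holes are at scene crop (167,152), (243,176) and (178,224), and at side crop (556,171), (655,184) and (553,201).

```bash
cat > pl.py <<'E'
from box import *
def dark(im,rough,r=5):
    g=im.astype(float).max(2); out=[]
    for x,y in rough:
        x0,y0=int(round(x))-r,int(round(y))-r; p=g[y0:y0+2*r+1,x0:x0+2*r+1]
        w=np.clip(np.percentile(p,70)-p-25,0,None); 
        yy,xx=np.mgrid[:2*r+1,:2*r+1]; w=w*(np.hypot(xx-r,yy-r)<=r)
        out.append((x0+(w*xx).sum()/w.sum(),y0+(w*yy).sum()/w.sum()))
    return np.array(out)
def rep(n,p,z):
    h=onz(cam(n),p,z); m=(h[0]+h[1])/2; v=h[2]-m; e=h[1]-h[0]
    print(n,np.round(p,1).tolist(),'\n',h,[round(np.linalg.norm(h[i]-h[j]),4) for i,j in((0,1),(0,2),(1,2))],'ctr',(m+h[2])/2,'yaw',np.arctan2(v[1],v[0]),np.arctan2(-e[0],e[1]))
E
python3 - <<'E'
from pl import *
ps=dark(cv2.imread('pics/scene6.png'),[(333.5,216),(371.5,228),(339,252)])
pd=dark(cv2.imread('pics/side6.png'),[(336.5,200.5),(338,185.5),(387.5,192)],3)
rep('scene',ps,.167); rep('side',pd,.167)
for i in range(3): print(tri(cam('scene'),ps[i],cam('side'),pd[i]))
E
```

```text
scene [[334.6, 215.4], [nan, nan], [338.3, 252.0]] 
 [[0.4836 0.0595 0.167 ]
 [   nan    nan    nan]
 [0.5912 0.0933 0.167 ]] [np.float64(nan), np.float64(0.1127), np.float64(nan)] ctr [nan nan nan] yaw nan nan
side [[337.0, 200.5], [338.4, 184.7], [387.7, 191.7]] 
 [[0.4829 0.0509 0.167 ]
 [0.4896 0.1313 0.167 ]
 [0.5936 0.0967 0.167 ]] [np.float64(0.0807), np.float64(0.1198), np.float64(0.1096)] ctr [0.5399 0.0939 0.167 ] yaw 0.05162729812934739 -0.0835927684101004
(array([0.4825, 0.0588, 0.164 ]), np.float64(0.002171368223517527))
 ** On entry to DLASCL parameter number  4 had an illegal value
 ** On entry to DLASCL parameter number  4 had an illegal value
 ** On entry to DLASCL parameter number  4 had an illegal value
 ** On entry to DLASCL parameter number  4 had an illegal value
 ** On entry to DLASCL parameter number  5 had an illegal value
 ** On entry to DLASCL parameter number  4 had an illegal valuepl.py:8: RuntimeWarning: invalid value encountered in scalar divide
  out.append((x0+(w*xx).sum()/w.sum(),y0+(w*yy).sum()/w.sum()))
Traceback (most recent call last):
  File "h.py", line 23, in tri
    t=np.linalg.lstsq(np.c_[d1,-d2],o2-o1,rcond=None)[0]; a=o1+d1*t[0];b=o2+d2*t[1]
      ~~~~~~~~~~~~~~~^^^^^^^^^^^^^^^^^^^^^^^^^^^^^^^^
numpy.linalg.LinAlgError: SVD did not converge in Linear Least Squares
```

Request:
{"api": "drive_tool", "payload": {
  "moves": [
    [0,0.001,0,-0.01,0,0,0],
    [0,0.001,0,-0.025,0,0,0],
    [0,0.001,0,-0.04,0,0,0],
    [0,0.001,0,-0.055,0,0,0],
    [0,0.001,0,-0.065,0,0,0],
    [0,0.001,0,-0.075,0,0,0],
    [0,0.001,0,-0.083,0,0,0],
    [0,0.001,0,-0.087,0,0,0],
    [0,0.001,0,-0.087,0,0,0],
    [0,0.001,0,-0.087,0,0,0],
    [0,0.001,0,-0.087,0,0,0]
  ]
}}

```text
t: 13.85
tcp_pos: [0.5435, 0.102, 0.1118]
tcp_rot: [3.14, -0.0, 1.451]
force: [0.2, 0.2, -3.5]
width: 0.0127
grip_force: 68.5
```

```bash
python3 - <<'E'
from h import *
s=status.observe();print(s['t'],s['tcp_pos'],s['tcp_rot'],s['force'],s['width'])
for f,n in(('scene7','scene'),('side7','side'),('w7','wrist')): cv2.imwrite(f'pics/{f}.png',eyes.grab_frame(n)[:,:,::-1])
r=lambda x,s:cv2.resize(x,s,interpolation=cv2.INTER_CUBIC)
a=cv2.imread('pics/scene7.png')[205:305,300:400];b=cv2.imread('pics/side7.png')[175:275,315:415];w=cv2.imread('pics/w7.png')
cv2.imwrite('pics/c7.png',np.vstack([np.hstack([r(a,(400,400)),r(b,(400,400))]),np.hstack([r(w,(266,200)),np.zeros((200,534,3),np.uint8)])]))
E
```

```text
13.85 [0.54350763 0.10195854 0.11184737] [ 3.14046883e+00 -1.87447718e-04  1.45060659e+00] [ 0.19422082  0.21933417 -3.49402988] 0.012725452149996376
```

View pics/c7.png

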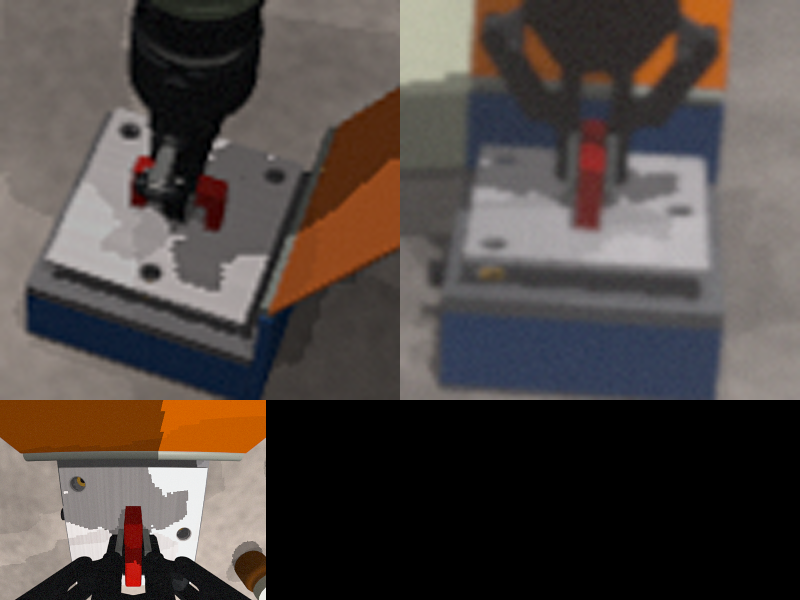

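The plate hovers level over the flange. Its holes are at scene crop (129,130), (275,176) and (151,272), and at side crop (494,243), (505,157) and (680,210). Through hole 0 the brass shows in the wrist view.

```bash
python3 - <<'E'
from pl import *
f=lambda u,o:[((x+.5)/4-.5+o[0],(y+.5)/4-.5+o[1]) for x,y in u]
ps=f([(129,130),(275,176),(151,272)],(300,205)); pd=f([(94,243),(105,157),(280,210)],(315,175))
for n,p,fn in(('scene',ps,'scene7'),('side',pd,'side7')):
    rep(n,p,.0805)
for i in range(3): print(tri(cam('scene'),ps[i],cam('side'),pd[i]))
im=cv2.imread('pics/scene7.png'); im2=cv2.imread('pics/side7.png')
rep('scene',dark(im,ps,4),.0805)
w=cv2.imread('pics/w7.png')[140:380,120:520]
cv2.imwrite('pics/c8.png',cv2.resize(w,(800,480),interpolation=cv2.INTER_CUBIC))
E
```

```text
scene [[331.9, 237.1], [368.4, 248.6], [337.4, 272.6]] 
 [[0.4868 0.0559 0.0805]
 [0.4998 0.1564 0.0805]
 [0.5922 0.0946 0.0805]] [np.float64(0.1014), np.float64(0.1123), np.float64(0.1111)] ctr [0.5427 0.1004 0.0805] yaw -0.1164512179066488 -0.1291203492581783
side [[338.1, 235.4], [340.9, 213.9], [384.6, 227.1]] 
 [[0.4884 0.0583 0.0805]
 [0.4999 0.1605 0.0805]
 [0.5941 0.0968 0.0805]] [np.float64(0.1028), np.float64(0.1125), np.float64(0.1137)] ctr [0.5442 0.1031 0.0805] yaw -0.12512283666032226 -0.11209081282534392
(array([0.4881, 0.0561, 0.0819]), np.float64(0.00041577846026533084))
(array([0.5001, 0.1567, 0.0819]), np.float64(0.0012886000848108725))
(array([0.5935, 0.0947, 0.0819]), np.float64(0.000693057902799165))
scene [[332.0, 237.4], [368.4, 248.6], [337.2, 272.7]] 
 [[0.4876 0.0565 0.0805]
 [0.4997 0.1564 0.0805]
 [0.5924 0.0942 0.0805]] [np.float64(0.1007), np.float64(0.1114), np.float64(0.1116)] ctr [0.543  0.1003 0.0805] yaw -0.12335132878800963 -0.12063605413298795
```

View pics/c8.png

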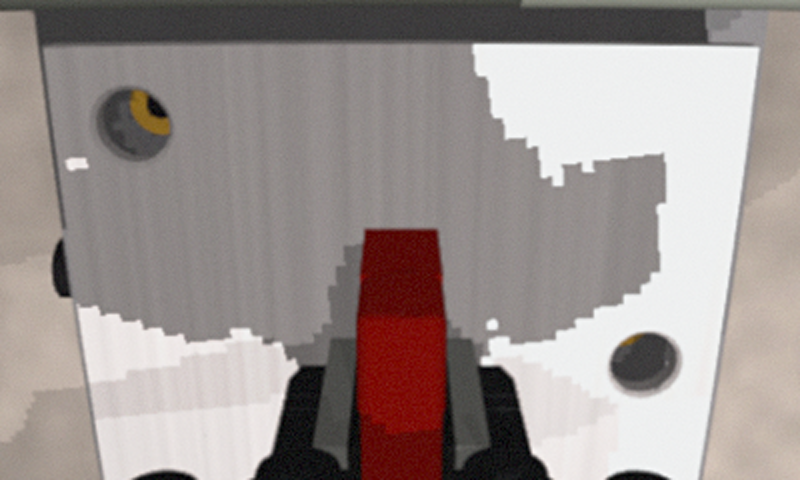

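```bash
python3 - <<'E'
from pl import *
s=status.observe(); w=cam('wrist')
print(onz(w,[(120+134/2,140+123/2)],.0805),onz(w,[(120+157/2,140+103/2)],.06))
print(s['t'],s['tcp_pos'],s['grip_force'])
from station import ticket
print(ticket.sign_off())
E
```

```text
[[0.5017 0.1566 0.0805]] [[0.5002 0.1561 0.06  ]]
14.0 [0.5433 0.102  0.1117] 68.51264834403992
the job is handed in; nothing more can be done
None
```

I handed in the job at 14 s with the shield released at about 120°. The arm is still holding the plate level, about 15 mm above the flange, with its holes centred to within about 1.5 mm by camera; the jar, screwdriver, firebrick and dish were not touched.

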